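Hold the centrifuge lid open for unloading

ROBOT

A 6-joint arm with a two-finger parallel gripper is mounted at the origin on a cart in front of the work surface, level with it; the furniture and walls round the work are solid. World frame = base frame: x ahead of the robot, y to its left, z up, the work surface at z = 0. Lengths are in m, angles in rad, forces in N, time in s.
With the tool pointing down it reaches from about 0.275 to 0.85 m from the base axis. Payload 5.2 kg.
Tool frame: the origin (TCP) lies on the centre line of the jaws, within the pads' length; the fingertips stand 22 mm ahead of it and the grasp point (between the pads) lies 3 mm ahead of it; x points along the fingers, y is the direction in which the jaws open and shut, and the axes are right-handed (so a half turn about x gives the same grasp; the last joint's range is limited). The gripper opens to 85 mm and grips with 20 to 120 N. Pads are 22 mm wide; open, the fingers measure 114 mm over their backs; the gripper's body (76 mm by 85 mm) begins 54 mm behind the grasp point. The pads swing forward as they close: fully open they stand 13 mm farther back than shut.
Start: joints at [1.072, 0.259, 1.535, -0, 1.348, -0.203], TCP at [0.16, 0.526, 0.227] pointing down, gripper open.
Joint ranges: [-3.14, 3.14], [-0.91, 2.08], [0.19, 2.58], [-1.22, 4.36], [0.22, 2.71], [-3.12, 3.12]. Speed limits (rad/s): [2.57, 2.57, 3.14, 3.14, 3.14, 3.14].

INTERFACE

Orientations are given as a rotation vector (axis times angle).
In Python, from cell import r gives the robot as it stands.
- The arm moves only by the tool step_arm, never from a script. Its arguments are lists of equal length, an entry for each row: "delta_pos": the shift along the tool's x, y, z normalised to -1 to 1, where 1 is 50 mm, a list of three; "twist": the turn, a rotation vector about the tool's x, y, z normalised to -1 to 1, where 1 is 5 degrees, a list of three. In form: {"delta_pos": [[x, y, z], ...], "twist": [[ax, ay, az], ...]}. A call has 1 to 20 rows; each row shifts and turns the pose as measured when the row begins, along the tool's axes as they then stand; what a row does not reach is not made up. A row lasts 1/10 s, in which the tool goes at most 50 mm and 8.59 degrees, less where a joint would pass 70% of its speed; a pose out of reach is approached as far as the arm can. A call with a number of a shift or a turn outside -1 to 1 is refused whole. A call with a gripper value outside its range is refused whole. "hand" is the opening in per cent of the stroke, from 0 (shut) to 100 (fully open), set as the call begins (left out, the last holds). The fingers move at their own pace and stop on an object; the grip force is fixed at half the most. Time passes only in rows, so rows that do not move let the fingers close. It gives the time, the measured TCP pose, the force and the opening at its end, in the units of the state.
- r.get_state(): the state, without advancing time (a new reading comes with each control period).
- r.grab_frame(name): name is "scene" or "top"; returns a dict with "color" (400x640x3 uint8, blue, green, red), "range_z" (400x640 float32, m along the optical axis (not along the pixel's ray), 0 where there is no reading), "fx", "fy", "cx", "cy" (pixels), "R" (3x3) and "t" (3): a world point X has camera coordinates R X + t. Camera axes: x right, y down, z forward; pixel columns grow to the right and rows downward; lengths in m; the calibration is good to about 2 mm. A picture is of the moment at which its call begins.
- r.hand_in(): hands the job in, once; it reports no verdict.
The state is a dict: "time": time; "qpos": joint angles; "qvel": joint speeds; "joint_efforts": joint torques, N m; "position": TCP position; "ee_rot": TCP orientation; "force": force on the tool from outside, world axes, zero at the start; "moment": the same for the moment, N m; "opening": finger opening in m.
Only numpy, scipy, OpenCV 4.12 (cv2) and the standard library are available. Lean on these libraries where they do the work, as an engineer would, in place of code of your own. Each camera call takes 0.05 s, during which the arm holds its last target. There are 200 camera calls.

TASK

The run is over and the tubes must come out of the bench centrifuge, but its lid stay is worn out and the lid drops shut by itself. Press the round lid-release button at the right-hand end of the console fully down and let it come up again, so that the lid pops ajar; then raise the lid and hold it 50 degrees open (5 degrees either way is fine) for a colleague to unload. Finish while still holding the lid there, and do not disturb the other things on the bench.

Things in the scene. Friction and masses are not known exactly. Their poses are not given: they have to be found in the camera images.
- centrifuge: white bench centrifuge, 250 mm deep (x), 220 mm wide (y), deck 126 mm high, fixed; origin on the bench under its centre; x points to its back (hinge side), y to its left, z up. A console 65 mm deep runs along the front, its top sloping 0.20 rad down to the front, with a fixed knob (left end), a display and the release button (right end); the lid lies behind it.
- lid (a joint): opening angle of the lid (rad): 0 to 0.01 shut and latched, grows as the front edge rises about the hinge along the back; 50 degrees = 0.873, stop at 1.75. When the button is pressed the latch lets go and spring pins pop the lid up; it settles ajar at 0.09 within 1.5 s. Above that only the hand carries it: it falls (0.38 to 0.54 kg, about 3 N at the handle). Pressed down to 0 it latches again.
- lid_hinge (a point): fixed point in the middle of the hinge axis, 128 mm above the bench, 112 mm behind the centrifuge's origin; axes as the centrifuge's, the hinge axis is y
- lid_handle (a point): middle of the handle bar on the lid; axes turn with the lid (the centrifuge's when shut). Round black bar 14 mm thick along y, straight for 68 mm between two posts, 41 mm over the lid's top face; when shut 140 mm in front of the hinge axis and 62 mm above it (190 mm over the bench). It can turn between the pads. The lid is a 20 mm grey plate, 208 mm wide, with a clear window.
- lid_front_edge (a point): middle of the lid's front edge, 181 mm in front of the hinge axis and 10 mm above it when shut
- release_top (a point): middle of the top of the round grey release button, a cap 24 mm wide that stands 12 mm proud of a 36 mm steel bezel (6 mm when fully down); unpressed about 131 mm above the bench, 100 mm in front of the centrifuge's origin and 78 mm to its right. z is its outward axis, leaning 0.20 rad from vertical towards the front.
- release (a joint): travel of the release button (m): 0 up, 0.006 fully down; a spring pushes it back up, about 5 N when fully down plus up to 1 N from the latch
- vial_rack: blue vial rack block, 60 x 100 x 36 mm, with small vials in it; origin under its centre; stands loose on the bench, to be left alone
- marker_black: marker pen with a black cap lying on the bench, 12 x 126 x 14 mm; origin under its centre; stands loose on the bench, to be left alone
- erlenmeyer: conical flask, 64 mm wide, 104 mm tall; origin under its centre; stands loose on the bench, to be left alone
- ferrule_jar: small screw jar with a black cap, 44 mm wide, 46 mm tall; origin under its centre; stands loose on the bench, to be left alone
- membrane_tin: round flat box with a green lid, 57 mm wide, 23 mm tall; origin under its centre; stands loose on the bench, to be left alone
- wash_bottle: wash bottle with a bent spout, 213 mm tall; origin under its centre; stands loose on the bench, to be left alone
- pp_beaker: plastic beaker, 69 mm wide, 99 mm tall; origin under its centre; stands loose on the bench, to be left alone

How it is judged:
By the outcome, as a careful person would: the job done as asked, in the order asked, and still so for the second after the job is handed in, while the arm keeps its last pose, push and grip.
It also fails if it takes over 45 s, if anything falls off the work surface, if the arm or the gripper's body presses on something with over 40 N, if the wrist force passes 120 N, or if a joint passes its speed limit or range.

## Working session

There is one attempt and no reset: what is moved stays moved. The work goes in short steps, Python scripts to look and compute and a tool call to move; the robot and the scene stay as the last step left them, time stands still between calls to the robot, and variables do not carry over. Pictures are saved under pics/ and viewed, about 8 in all and at most 12, crops included, and the job is handed in when it is done.

Besides the shell and the picture viewer there is one more tool, called after ">>>" as name(argument=value, ...) on one line, values as JSON. step_arm: Moves the arm, as the interface text tells. Scaled input: -1 to 1 covers 50 mm each way for a shift and 5 degrees each way for a turn. Its arguments: {"type":"object","properties":{"delta_pos":{"type":"array"},"twist":{"type":"array"},"hand":{"type":"number"}},"required":["delta_pos","twist"]}

```bash
mkdir -p pics; ls
python3 - <<'E'
from cell import r
import cv2,numpy as np
for n in("scene","top"):
    f=r.grab_frame(n); cv2.imwrite(f"pics/{n}0.png",f["color"]); np.savez(f"{n}0.npz",**f)
    print(n,f["fx"],f["cx"],f["cy"],f["R"].round(3).tolist(),f["t"])
print(r.get_state())
E
```

```text
pics
scene 388.6421855185061 323.0452652136435 196.96814933834827 [[0.883, -0.469, -0.019], [-0.211, -0.361, -0.908], [0.419, 0.806, -0.418]] [-0.5008787   0.21553034  1.13643319]
top 421.08721637825477 317.3614021099367 200.2820663857657 [[0.079, -0.997, 0.0], [-0.976, -0.078, -0.201], [0.201, 0.016, -0.98]] [-0.12917285  0.51800938  1.58769161]
{'time': 0.1, 'qpos': array([ 1.07218444e+00,  2.59283042e-01,  1.53600937e+00, -1.03474773e-05,
        1.34799121e+00, -2.02789611e-01]), 'qvel': array([-0.00036679, -0.00225607, -0.00510353, -0.00018746, -0.00096974,
        0.00047572]), 'joint_efforts': array([ 1.53270161e-03, -4.46966743e+01, -2.91249186e+01, -4.54352412e-04,
        6.22541760e-03,  3.79298751e-05]), 'position': array([0.16007304, 0.52567224, 0.22603654]), 'ee_rot': array([ 0.23094772,  1.55886914, -0.23345532]), 'force': array([-0.78032509,  0.05632528,  0.2003484 ]), 'moment': array([-0.04794942,  0.02146884,  0.00548196]), 'opening': 0.08530220233654048}
```

View pics/scene0.png

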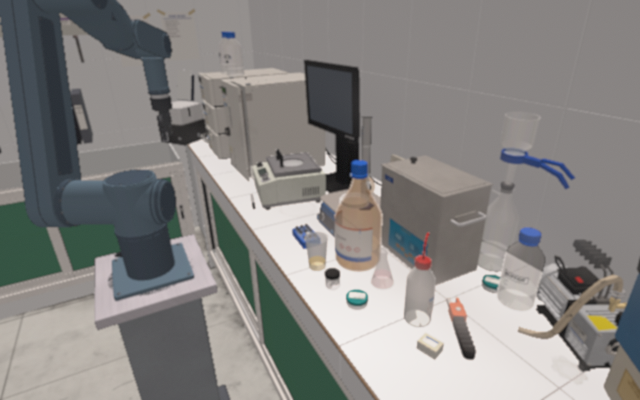

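View pics/top0.png

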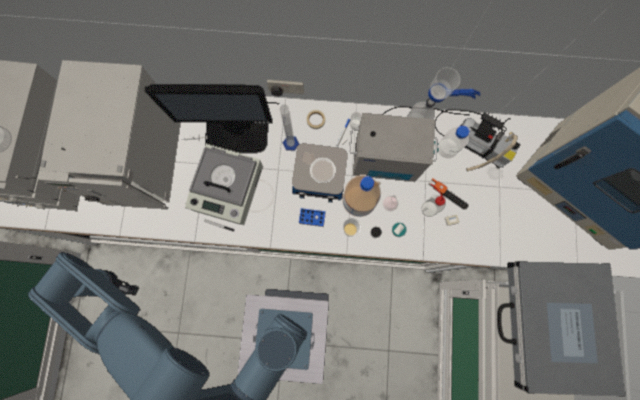

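The centrifuge is at about (222,185) in top and (290,175) in scene. The marker lies just in front of it at (220,225) in top. I'll enlarge both views and compute points.

```bash
cat > h.py <<'E'
import numpy as np,cv2
def load(n): return dict(np.load(n+".npz"))
def ray(f,u,v):
    d=f["R"].T@np.array([(u-f["cx"])/f["fx"],(v-f["cy"])/f["fy"],1]); return -f["R"].T@f["t"],d
def onz(f,u,v,z):
    c,d=ray(f,u,v); return c+d*(z-c[2])/d[2]
def proj(f,X):
    p=f["R"]@np.asarray(X)+f["t"]; return np.array([f["fx"]*p[0]/p[2]+f["cx"],f["fy"]*p[1]/p[2]+f["cy"]])
def cloud(f):
    v,u=np.mgrid[:400,:640]; z=f["range_z"]
    P=np.stack([(u-f["cx"])/f["fx"]*z,(v-f["cy"])/f["fy"]*z,z],-1)
    P=(P-f["t"])@f["R"]; P[z==0]=np.nan; return P
E
python3 - <<'E'
from h import *
t=load("top0");s=load("scene0")
a=cv2.resize(t["color"][135:240,175:280],None,fx=5.5,fy=5.5,interpolation=cv2.INTER_CUBIC)
b=cv2.resize(s["color"][135:225,235:345],None,fx=5,fy=5,interpolation=cv2.INTER_CUBIC)
cv2.imwrite("pics/t1.png",a);cv2.imwrite("pics/s1.png",b)
P=cloud(t)
for v in range(145,236,6): print(v,[tuple((P[v,u]*1000).round().tolist()) if P[v,u,0]==P[v,u,0] else 0 for u in range(190,266,12)])
E
```

```text
145 [(729.0, 457.0, -2.0), (731.0, 406.0, 4.0), (732.0, 354.0, 12.0), (735.0, 304.0, 16.0), (741.0, 257.0, 9.0), (745.0, 208.0, 9.0), (749.0, 158.0, 8.0)]
151 [(701.0, 451.0, 4.0), (707.0, 404.0, -2.0), 0, (677.0, 274.0, 121.0), (715.0, 253.0, 11.0), (721.0, 206.0, 3.0), (725.0, 156.0, 4.0)]
157 [(677.0, 449.0, 0.0), (637.0, 354.0, 149.0), (639.0, 307.0, 155.0), (646.0, 266.0, 145.0), (650.0, 221.0, 143.0), (656.0, 177.0, 136.0), (702.0, 155.0, -4.0)]
163 [(653.0, 448.0, -7.0), (613.0, 349.0, 154.0), (619.0, 308.0, 145.0), (621.0, 261.0, 151.0), (625.0, 217.0, 150.0), (628.0, 172.0, 150.0), (676.0, 152.0, -4.0)]
169 [(623.0, 438.0, 13.0), (591.0, 348.0, 149.0), (597.0, 306.0, 140.0), (600.0, 260.0, 144.0), (604.0, 216.0, 141.0), (604.0, 169.0, 152.0), (640.0, 143.0, 36.0)]
175 [(601.0, 438.0, 1.0), (568.0, 345.0, 149.0), (572.0, 301.0, 147.0), (576.0, 256.0, 148.0), (579.0, 212.0, 148.0), (583.0, 168.0, 148.0), (625.0, 147.0, -4.0)]
181 [(578.0, 437.0, -7.0), (546.0, 342.0, 148.0), (552.0, 301.0, 137.0), (554.0, 254.0, 144.0), (556.0, 209.0, 151.0), (561.0, 166.0, 143.0), (600.0, 144
[... 756 characters left out ...]
.0), (449.0, 201.0, 122.0), (473.0, 179.0, -6.0), (477.0, 131.0, -2.0)]
217 [(431.0, 417.0, -10.0), (433.0, 367.0, -3.0), (432.0, 310.0, 33.0), (424.0, 245.0, 111.0), (426.0, 199.0, 122.0), (447.0, 175.0, 6.0), (452.0, 128.0, -3.0)]
223 [(406.0, 412.0, -4.0), (410.0, 366.0, -8.0), (410.0, 311.0, 20.0), (416.0, 268.0, 2.0), (406.0, 199.0, 107.0), (424.0, 173.0, 1.0), (428.0, 126.0, -1.0)]
229 [(381.0, 407.0, 0.0), (385.0, 360.0, 0.0), (389.0, 313.0, -1.0), (392.0, 264.0, 7.0), (396.0, 217.0, 6.0), (401.0, 171.0, -5.0), (405.0, 123.0, -4.0)]
235 [(358.0, 405.0, -3.0), (361.0, 355.0, 8.0), (365.0, 309.0, 1.0), (370.0, 263.0, -5.0), (373.0, 215.0, -1.0), (376.0, 167.0, 3.0), (380.0, 120.0, 0.0)]
```

View pics/t1.png

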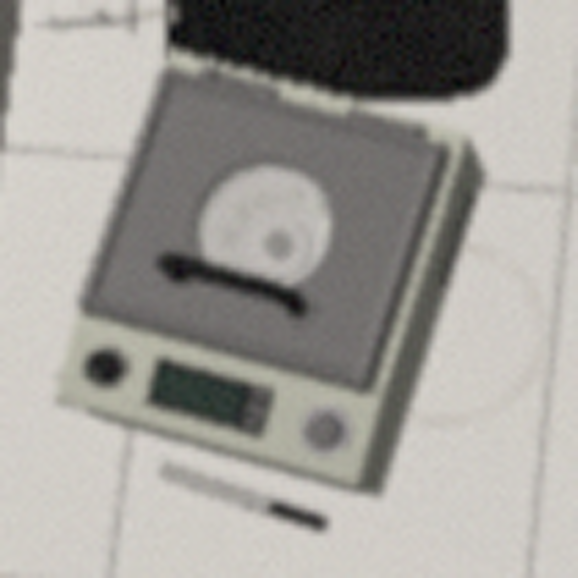

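View pics/s1.png

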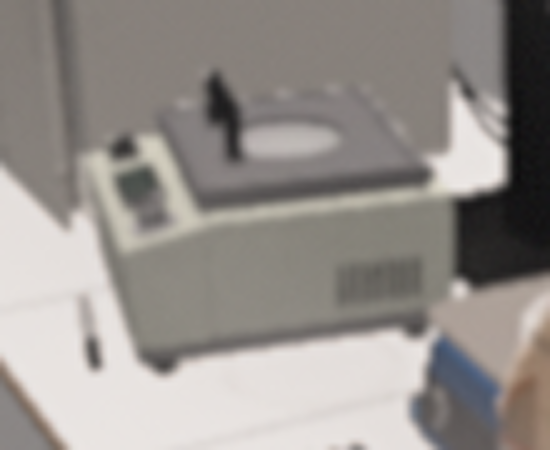

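The top crop shows the knob at (105,367), the button at (326,430), handle ends at (178,266) and (300,303), and the lid's front corners at (80,308) and (368,388). The scene crop confirms which way it faces. Next I fit the pose.

Run:
```python
from h import *
from scipy.optimize import least_squares
t=load("top0");s=load("scene0")
def px(u,v,k,o): return np.array([(u+.5)/k-.5+o[0],(v+.5)/k-.5+o[1]])
T=lambda u,v:px(u,v,5.5,(175,135))
S=lambda u,v:px(u,v,5,(235,135))
ob=[(T(80,308),[-69,104,148],t),(T(368,388),[-69,-104,148],t),(T(326,430),[-100,-78,131],t),(T(178,264),[-28,38,190],t),(T(303,303),[-28,-38,190],t),
(S(205,195),[-69,-104,148],s)]
def g(p,c): 
    a=p[2];x,y,z=np.array(c)/1e3
    return np.array([p[0]+np.cos(a)*x-np.sin(a)*y,p[1]+np.sin(a)*x+np.cos(a)*y,z])
f=lambda p:np.concatenate([proj(c,g(p,m))-u for u,m,c in ob])
q=least_squares(f,[.55,.26,-.2],x_scale=[.1,.1,.1],loss="soft_l1")
print(q.x,f(q.x).reshape(-1,2).round(2).tolist())
for u,m,c in ob[:5]: print(m,onz(c,*u,m[2]/1e3).round(4),g(q.x,m).round(4))
# depth check of lid plane normal
P=cloud(t); 
p=P[163:185,205:240].reshape(-1,3);print(np.nanmedian(p,0))
# neighbours above 0.1 m near
m=(P[...,2]>.15)&(P[...,0]>.2)&(P[...,0]<.95)&(P[...,1]>-.2)&(P[...,1]<.8)
print([ (x,(P[m&(P[...,1]>x)&(P[...,1]<x+.1)][:,[0,2]].min(0)).round(2).tolist(),P[m&(P[...,1]>x)&(P[...,1]<x+.1)][:,[0,2]].max(0).round(2).tolist()) for x in np.arange(-.2,.8,.1) if (m&(P[...,1]>x)&(P[...,1]<x+.1)).any()])
```

```text
[ 0.5532721   0.2688594  -0.19523236] [[-0.02, 0.06], [1.45, 0.56], [0.59, -0.13], [-0.19, -0.4], [-2.81, -1.91], [-1.25, 0.76]]
[-69, 104, 148] [0.506  0.3842 0.148 ] [0.5058 0.3843 0.148 ]
[-69, -104, 148] [0.4671 0.1858 0.148 ] [0.4654 0.1802 0.148 ]
[-100, -78, 131] [0.4394 0.2139 0.131 ] [0.44   0.2117 0.131 ]
[-28, 38, 190] [0.5317 0.3107 0.19  ] [0.5332 0.3116 0.19  ]
[-28, -38, 190] [0.5122 0.2261 0.19  ] [0.5184 0.237  0.19  ]
[0.58131806 0.27280779 0.14509284]
[(np.float64(-0.2), [0.51, 0.15], [0.77, 0.21]), (np.float64(0.0), [0.74, 0.15], [0.79, 0.51]), (np.float64(0.10000000000000003), [0.47, 0.15], [0.79, 0.51]), (np.float64(0.2), [0.47, 0.15], [0.79, 0.51]), (np.float64(0.3), [0.49, 0.15], [0.77, 0.51]), (np.float64(0.4000000000000001), [0.2, 0.17], [0.75, 0.64]), (np.float64(0.5), [0.2, 0.15], [0.85, 0.63]), (np.float64(0.6000000000000001), [0.43, 0.15], [0.85, 0.43]), (np.float64(0.7), [0.43, 0.16], [0.85, 0.43])]
```

```bash
cat >> h.py <<'E'
from scipy.spatial.transform import Rotation as Ro
O=np.array([.5533,.271,0]);YAW=-.195
C=Ro.from_rotvec([0,0,YAW])
def W(p): return O+C.apply(np.array(p)/1e3)
def orient(tilt,flip):   # tool x down, tilted forward by tilt; tool y = +-cent x
    x=np.array([np.sin(tilt),0,-np.cos(tilt)]); y=flip*np.array([np.cos(tilt),0,np.sin(tilt)])
    return C*Ro.from_matrix(np.stack([x,y,np.cross(x,y)],1))
def delta(st,pos,R):
    A=Ro.from_rotvec(st["ee_rot"])
    d=A.inv().apply(pos-st["position"])/.05; w=np.degrees((A.inv()*R).as_rotvec())/5
    print("at",st["position"].round(4),"force",st["force"].round(1),"to",np.round(pos,4),"tool shift(units)",d.round(3),"twist",w.round(3))
E
python3 - <<'E'
from h import *
from cell import r
st=r.get_state();A=Ro.from_rotvec(st["ee_rot"]);print(A.as_matrix().round(3))
n=orient(.2,1).apply([-1,0,0])
for fl in(1,-1): delta(st,W([-100,-78,131])+n*.072,orient(.2,fl))
P=cloud(load("top0"));m=(P[...,2]>.25)&(P[...,1]>.1)&(P[...,1]<.45)&(P[...,0]>.5)
print(P[m].min(0),P[m].max(0)); print(W([112,0,128]),W([-28,0,190]),W([69.5,0,275]))
E
```

```text
[[-0.001  0.292  0.957]
 [-0.001  0.957 -0.292]
 [-1.    -0.002 -0.   ]]
at [0.1601 0.5257 0.226 ] force [-0.8  0.1  0.2] to [0.426  0.2166 0.2016] tool shift(units) [ 0.494 -4.361  6.89 ] twist [16.786 -1.673  1.881]
at [0.1601 0.5257 0.226 ] force [-0.8  0.1  0.2] to [0.426  0.2166 0.2016] tool shift(units) [ 0.494 -4.361  6.89 ] twist [-19.083  -1.934  -1.72 ]
[0.71887087 0.10009124 0.25003787] [0.97695477 0.44999393 0.61733131]
[0.66317734 0.24929815 0.128     ] [0.52583067 0.27642546 0.19      ] [0.62148281 0.25753323 0.275     ]
```

>>> step_arm(delta_pos=[[-0.4,0,0],[-0.4,0,0],[-0.4,0,0],[0,0,0],[0,0,0],[0,0,0],[0,0,0],[0,0,0],[0,0,0],[0,0,0],[0,0,0],[0,0,0],[0,0,0],[0,0,0],[0,0,0],[0,0,0],[0,0,0]], twist=[[1,0,0],[1,0,0],[1,0,0],[1,0,0],[1,0,0],[1,0,0],[1,0,0],[1,0,0],[1,0,0],[1,0,0],[1,0,0],[1,0,0],[1,0,0],[1,0,0],[1,0,0],[1,0,0],[0.8,0,0]], hand=0)

```text
time: 1.8
position: [0.1576, 0.5212, 0.2793]
ee_rot: [1.373, 1.07, -1.408]
force: [0.6, 0.3, 0.1]
opening: 0.0
```

```bash
cat > b.py <<'E'
from h import *
from cell import r
import sys
st=r.get_state();n=orient(.2,1).apply([-1,0,0]);h=float(sys.argv[1])/1e3
delta(st,W([-100,-78,131])+n*(.022+h),orient(.2,1));print(st["time"],st["opening"],st["qpos"].round(2))
E
python3 b.py 50
```

```text
at [0.1576 0.5212 0.2793] force [0.6 0.3 0.1] to [0.426  0.2166 0.2016] tool shift(units) [1.615 6.725 4.529] twist [-0.623  0.304  2.359]
1.8 2.8837177839506788e-05 [1.07 0.23 1.44 0.   1.49 1.32]
```

>>> step_arm(delta_pos=[[0,0.66,0.45],[0,0.66,0.45],[0,0.66,0.45],[0,0.66,0.45],[0,0.66,0.45],[0,0.66,0.45],[0,0.66,0.45],[0,0.66,0.45],[0,0.66,0.45],[0,0.66,0.45],[0,0,0],[0,0,0],[0,0,0],[0,0,0]], twist=[[0,0,0],[0,0,0],[0,0,0],[0,0,0],[0,0,0],[0,0,0],[0,0,0],[0,0,0],[0,0,0],[0,0,0],[-0.3,0.15,0.8],[-0.3,0.15,0.8],[0,0,0.76],[0,0,0]])

```text
time: 3.2
position: [0.4294, 0.2058, 0.2748]
ee_rot: [1.419, 0.944, -1.213]
force: [1.7, 1.1, -0.2]
opening: 0.0001
```

```bash
python3 b.py 40
```

```text
at [0.4294 0.2058 0.2748] force [ 1.7  1.1 -0.2] to [0.428  0.2162 0.1918] tool shift(units) [ 1.614 -0.393 -0.21 ] twist [-0.036  0.076  0.028]
3.2 0.00010954965475541126 [ 0.29 -0.    1.74 -0.1   1.23  0.51]
```

>>> step_arm(delta_pos=[[0.5,-0.13,-0.07],[0.5,-0.13,-0.07],[0.6,-0.13,-0.07],[0,0,0]], twist=[[0,0.08,0],[0,0,0],[0,0,0],[0,0,0]])

```text
time: 3.6
position: [0.4285, 0.2176, 0.1914]
ee_rot: [1.424, 0.952, -1.21]
force: [-0.9, -0.7, -0.9]
opening: 0.0001
```

```bash
python3 b.py 12;python3 - <<'E'
from h import *
from cell import r
for n,c in(("top",(200,165,80,70)),("scene",(235,120,90,90))):
    f=r.grab_frame(n);np.savez(n+"1.npz",**f);x,y,w,h=c
    cv2.imwrite(f"pics/{n}2.png",cv2.resize(f["color"][y:y+h,x:x+w],None,fx=6,fy=6,interpolation=cv2.INTER_CUBIC))
a=cv2.imread("pics/top2.png");b=cv2.imread("pics/scene2.png")
H=540;a=cv2.copyMakeBorder(a,0,H-a.shape[0],0,0,0);o=np.hstack([a,b]);print(o.shape);cv2.imwrite("pics/c2.png",cv2.resize(o,(800,int(540*800/o.shape[1]))))
E
```

```text
at [0.4285 0.2176 0.1914] force [-0.9 -0.7 -0.9] to [0.4335 0.2152 0.1643] tool shift(units) [0.551 0.001 0.029] twist [-0.029 -0.019  0.06 ]
3.6 0.0001224568971454464 [ 0.31  0.07  1.87 -0.11  1.03  0.55]
(540, 1020, 3)
```

View pics/c2.png

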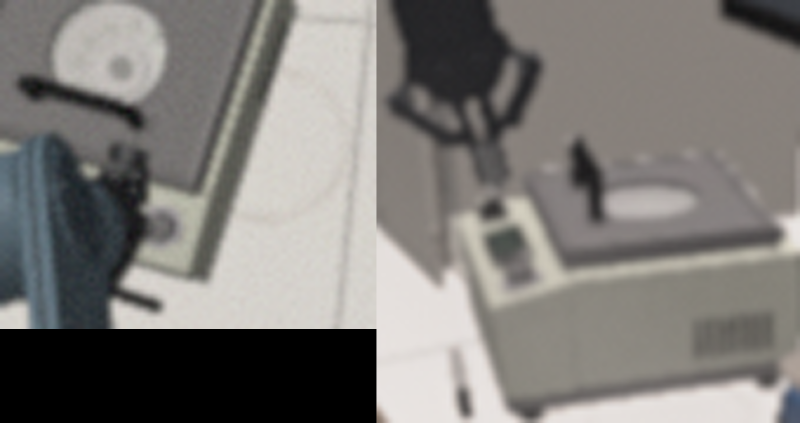

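The top crop shows the button at (163,225) still uncovered, and in the scene crop the fingers appear over the knob at (490,195). That doubts my alignment, so I'll project the tip and the button into both views.

Run:
```python
from h import *
from cell import r
st=r.get_state();A=Ro.from_rotvec(st["ee_rot"]);tip=st["position"]+A.apply([.022,0,0])
for n in("top","scene"):
    f=load(n+"1");print(n,"cam",(-f["R"].T@f["t"]).round(3),"tip",proj(f,tip),"tcp",proj(f,st["position"]),"wrist",proj(f,tip-A.apply([.2,0,0])),"button",proj(f,W([-100,-78,131])),"knob",proj(f,W([-100,78,131])))
f=load("top1");P=cloud(f)
for v in range(183,216,4): print(v,[tuple((P[v,u]*1000).round().tolist()) if P[v,u,0]==P[v,u,0] else 0 for u in range(212,240,4)])
```

```text
top cam [ 0.197 -0.114  1.66 ] tip [230.43803061 211.62765997] tcp [228.84496922 211.75167839] wrist [213.98804304 212.90827693] button [233.88721403 212.58612559] knob [193.79420919 201.34276833]
scene cam [ 0.012 -1.073  0.661] tip [262.52023168 166.09587334] tcp [260.81366137 160.65965619] wrist [246.04105161 113.60204959] button [264.93500585 177.0783748 ] knob [258.83137266 163.600508  ]
183 [(529.0, 289.0, 201.0), (543.0, 290.0, 145.0), (544.0, 275.0, 145.0), (546.0, 261.0, 141.0), (548.0, 247.0, 141.0), (548.0, 231.0, 146.0), (549.0, 216.0, 145.0)]
187 [(525.0, 301.0, 151.0), (519.0, 277.0, 187.0), (518.0, 260.0, 197.0), (518.0, 245.0, 199.0), (532.0, 244.0, 143.0), (532.0, 228.0, 148.0), (534.0, 214.0, 145.0)]
191 [(510.0, 298.0, 155.0), (513.0, 286.0, 146.0), (513.0, 270.0, 152.0), (515.0, 257.0, 146.0), (511.0, 236.0, 173.0), (517.0, 226.0, 150.0), (519.0, 212.0, 146.0)]
195 [(416.0, 187.0, 556.0), (498.0, 285.0, 143.0), (498.0, 268.0, 150.0), (470.0, 218.0, 296.0), (501.0, 240.0, 145.0), (503.0, 226.0, 142.0), (503.0, 211.0, 147.0)]
199 [(402.0, 182.0, 571.0), (409.0, 180.0, 536.0), (483.0, 267.0, 149.0), (458.0, 218.0, 290.0), (457.0, 202.0, 301.0), (487.0, 223.0, 148.0), (488.0, 209.0, 148.0)]
203 [(390.0, 179.0, 576.0), (397.0, 176.0, 545.0), (430.0, 211.0, 362.0), (439.0, 209.0, 321.0), (448.0, 206.0, 278.0), (472.0, 222.0, 147.0), (473.0, 207.0, 149.0)]
207 [(378.0, 176.0, 583.0), (384.0, 173.0, 553.0), (408.0, 196.0, 416.0), (417.0, 195.0, 371.0), (437.0, 208.0, 261.0), (461.0, 224.0, 128.0), (463.0, 210.0, 124.0)]
211 [(367.0, 173.0, 587.0), (373.0, 170.0, 560.0), (379.0, 168.0, 524.0), (399.0, 186.0, 403.0), (409.0, 187.0, 347.0), (445.0, 220.0, 136.0), (447.0, 208.0, 127.0)]
215 [(356.0, 170.0, 594.0), (361.0, 167.0, 567.0), (366.0, 164.0, 535.0), (388.0, 186.0, 397.0), (397.0, 185.0, 348.0), (430.0, 219.0, 133.0), (433.0, 207.0, 120.0)]
```

Parallax explains it: the projections agree with both pictures. Descending along the button axis.

>>> step_arm(delta_pos=[[0.25,0,0.02],[0.25,0,0.01],[0.06,0,0],[0.06,0,0],[0,0,0]], twist=[[0,0,0.06],[0,0,0],[0,0,0],[0,0,0],[0,0,0]])

```text
time: 4.2
position: [0.4428, 0.2165, 0.1708]
ee_rot: [1.437, 0.94, -1.191]
force: [-0.0, 0.3, -0.2]
opening: -0.0
```

```bash
python3 b.py 0
```

```text
at [0.4428 0.2165 0.1708] force [-0.   0.3 -0.2] to [0.4358 0.2147 0.1526] tool shift(units) [ 0.327 -0.206  0.067] twist [-0.05  -0.108 -0.178]
4.2 -1.1401678008878092e-05 [ 0.3   0.1   1.9  -0.11  0.95  0.55]
```

>>> step_arm(delta_pos=[[0,-0.2,0.06],[0,0,0],[0,0,0]], twist=[[0,-0.1,-0.18],[0,0,0],[0,0,0]])

```text
time: 4.5
position: [0.4322, 0.2156, 0.1696]
ee_rot: [1.426, 0.946, -1.208]
force: [0.1, -0.3, -0.0]
opening: -0.0001
```

```bash
python3 b.py 0
```

```text
at [0.4322 0.2156 0.1696] force [ 0.1 -0.3 -0. ] to [0.4358 0.2147 0.1526] tool shift(units) [0.349 0.005 0.005] twist [-0.052 -0.008  0.004]
4.5 -0.00012922754625565677 [ 0.3   0.1   1.9  -0.11  0.97  0.56]
```

>>> step_arm(delta_pos=[[0.12,0,0],[0,0,0],[0.12,0,0],[0,0,0],[0.06,0,0],[0,0,0]], twist=[[0,0,0],[0,0,0],[0,0,0],[0,0,0],[0,0,0],[0,0,0]])

```text
time: 5.1
position: [0.4353, 0.2151, 0.1536]
ee_rot: [1.426, 0.947, -1.208]
force: [-0.3, -0.2, -0.2]
opening: -0.0002
```

```bash
python3 b.py 0
```

```text
at [0.4353 0.2151 0.1536] force [-0.3 -0.2 -0.2] to [0.4358 0.2147 0.1526] tool shift(units) [0.023 0.007 0.006] twist [-0.049 -0.009  0.004]
5.1 -0.00020104985801421073 [ 0.3   0.12  1.92 -0.12  0.93  0.56]
```

>>> step_arm(delta_pos=[[0.06,0,0],[0,0,0],[0.05,0,0],[0,0,0]], twist=[[0,0,0],[0,0,0],[0,0,0],[0,0,0]])

```text
time: 5.5
position: [0.4366, 0.2149, 0.1478]
ee_rot: [1.426, 0.947, -1.208]
force: [0.3, -0.5, -0.8]
opening: 0.0001
```

```bash
python3 b.py 0
```

```text
at [0.4366 0.2149 0.1478] force [ 0.3 -0.5 -0.8] to [0.4358 0.2147 0.1526] tool shift(units) [-0.097  0.005  0.006] twist [-0.048 -0.009  0.003]
5.5 6.665896962911108e-05 [ 0.3   0.13  1.93 -0.12  0.91  0.56]
```

>>> step_arm(delta_pos=[[0.04,0,0],[0,0,0]], twist=[[0,0,0],[0,0,0]])

```text
time: 5.7
position: [0.437, 0.2148, 0.1457]
ee_rot: [1.426, 0.947, -1.208]
force: [1.0, -0.4, 0.3]
opening: 0.0003
```

>>> step_arm(delta_pos=[[0.04,0,0],[0,0,0]], twist=[[0,0,0],[0,0,0]])

```text
time: 5.9
position: [0.4375, 0.2148, 0.1437]
ee_rot: [1.426, 0.946, -1.208]
force: [-0.4, -0.4, -0.2]
opening: -0.0001
```

```bash
python3 b.py 0
```

```text
at [0.4375 0.2148 0.1437] force [-0.4 -0.4 -0.2] to [0.4358 0.2147 0.1526] tool shift(units) [-0.181  0.002  0.008] twist [-0.049 -0.011 -0.001]
5.9 -5.273226354314381e-05 [ 0.3   0.14  1.93 -0.12  0.9   0.56]
```

No contact 9 mm past the prediction, so I'll look closely.

Run:
```python
from h import *
from cell import r
f=r.grab_frame("scene");g=r.grab_frame("top")
st=r.get_state();A=Ro.from_rotvec(st["ee_rot"]);tip=st["position"]+A.apply([.022,0,0])
print("tip",proj(f,tip),proj(f,st["position"]),"btn",proj(f,W([-100,-78,131])),"top tip",proj(g,tip))
a=cv2.resize(f["color"][140:200,240:300],None,fx=10,fy=10,interpolation=cv2.INTER_CUBIC)
b=cv2.resize(g["color"][190:220,215:245],None,fx=6,fy=6,interpolation=cv2.INTER_CUBIC)
a=cv2.copyMakeBorder(a,0,0,0,200,cv2.BORDER_CONSTANT);a[:180,600:780]=b;cv2.imwrite("pics/d3.png",a)
```

```text
tip [265.5927947  179.14037348] [263.93776714 173.86841008] btn [264.93500585 177.0783748 ] top tip [234.36065523 212.48631746]
```

View pics/d3.png

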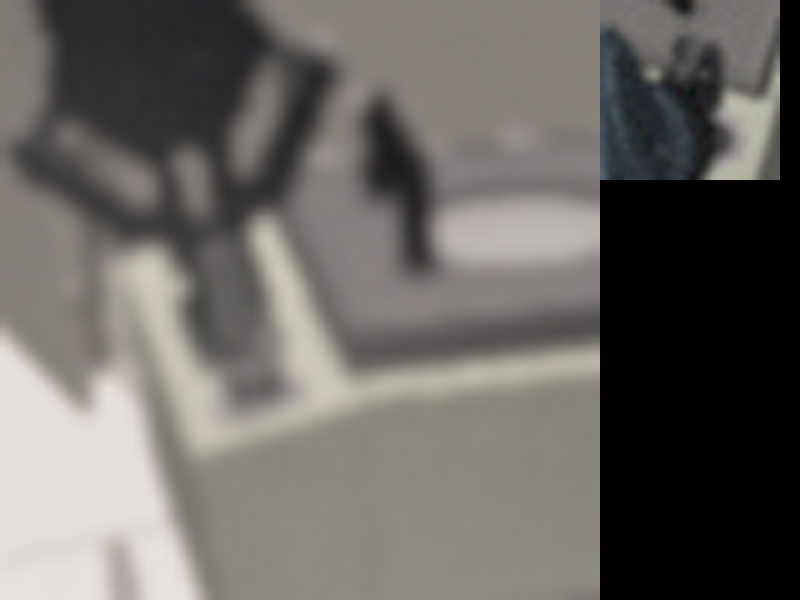

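The fingertips end around (245,370) and the button cap sits just below at (258,388), so they're lined up and just short of it. Continuing in small steps.

>>> step_arm(delta_pos=[[0.04,0,0],[0,0,0]], twist=[[0,0,0],[0,0,0]])

```text
time: 6.2
position: [0.4382, 0.2148, 0.1419]
ee_rot: [1.427, 0.946, -1.207]
force: [-0.9, 0.3, -0.7]
opening: 0.0001
```

>>> step_arm(delta_pos=[[0.04,0,0],[0,0,0]], twist=[[0,0,0],[0,0,0]])

```text
time: 6.4
position: [0.4386, 0.2147, 0.1398]
ee_rot: [1.427, 0.946, -1.207]
force: [-0.1, -0.1, -0.1]
opening: 0.0001
```

>>> step_arm(delta_pos=[[0.04,0,0],[0,0,0]], twist=[[0,0,0],[0,0,0]])

```text
time: 6.6
position: [0.439, 0.2146, 0.1376]
ee_rot: [1.427, 0.946, -1.207]
force: [-0.1, 0.1, -0.1]
opening: 0.0
```

Run:
```python
from h import *
from cell import r
f=r.grab_frame("scene");P=cloud(f);st=r.get_state();A=Ro.from_rotvec(st["ee_rot"])
Q=A.inv().apply((P-st["position"]).reshape(-1,3)).reshape(P.shape)*1e3
B=C.inv().apply((P-O).reshape(-1,3)).reshape(P.shape)*1e3
for v in range(158,188,2): print(v,[tuple(Q[v,u].round().astype(int).tolist()) if P[v,u,0]==P[v,u,0] else 0 for u in range(258,272,2)], B[v,264].round())
a=cv2.resize(f["color"][150:195,245:290],None,fx=12,fy=12,interpolation=cv2.INTER_CUBIC);cv2.imwrite("pics/d4.png",a)
print(proj(f,st["position"]))
```

```text
158 [(-76, -4, 12), (39, 17, -305), (-72, 10, 15), (-70, 16, 13), (-62, 24, -1), (-64, 30, 11), (-62, 37, 11)] [-99. -91. 209.]
160 [(-68, -6, 10), (47, 14, -302), (-63, 8, 8), (-61, 14, 10), (-57, 22, 5), (-58, 28, 15), (-7, 44, -118)] [-99. -88. 201.]
162 [(-61, -8, 10), (-58, -1, 9), (-56, 6, 9), (-52, 13, 5), (-52, 19, 10), (3, 35, -130), (-6, 40, -99)] [-99. -83. 192.]
164 [(-54, -10, 12), (-55, -4, 19), (-45, 4, 0), (-47, 10, 11), (18, 26, -156), (20, 34, -153), (-5, 37, -81)] [-101.  -89.  186.]
166 [(16, -7, -156), (-42, -5, 5), (-41, 1, 7), (-40, 8, 11), (-36, 15, 8), (16, 30, -122), (0, 34, -73)] [-101.  -88.  178.]
168 [(17, -10, -136), (-35, -8, 5), (-33, -1, 7), (-33, 6, 13), (-30, 13, 12), (17, 26, -103), (18, 34, -100)] [-102.  -91.  172.]
170 [(17, -13, -117), (-27, -10, 3), (-27, -3, 9), (-23, 4, 6), (-20, 11, 3), (18, 23, -85), (19, 30, -82)] [-102.  -84.  161.]
172 [(19, -16, -100), (16, -9, -86), (-18, -5, 6), (-16, 2, 7), (-16, 8, 13), (18, 20, -67), (16, 26, -55)] [-103.  -84.  154.]
174 [(18, -19, -78), (17, -12, -68), (16, -5, -61), (-11, -1, 12), (17, 9, -50), (18, 16, -47), (17, 23, -37)] [-104.  -89.  148.]
176 [(20, -22, -64), (16, -15, -47), (16, -8, -41), (5, -2, -8), (5, 5, -1), (4, 11, 6), (19, 20, -24)] [-102.  -70.  133.]
178 [(18, -25, -40), (17, -18, -30), (17, -11, -25), (6, -5, 7), (9, 2, 8), (14, 9, 2), (13, 16, 8)] [-105.  -85.  130.]
180 [(17, -27, -18), 0, (16, -14, -2), (16, -7, 4), (16, 0, 8), (18, 7, 8), (19, 14, 12)] [-105.  -81.  121.]
182 [(21, -30, -8), (19, -23, 2), (19, -16, 7), (19, -9, 13), (21, -3, 15), (17, 4, 30), (19, 11, 32)] [-107.  -90.  117.]
184 [(43, -31, -43), (17, -26, 24), (20, -19, 23), (21, -12, 27), (26, -5, 20), (26, 2, 26), (29, 9, 25)] [-109. -104.  115.]
186 [(53, -34, -48), (26, -28, 22), (25, -21, 30), (27, -14, 30), (31, -7, 26), (32, -1, 31), (37, 7, 25)] [-110. -107.  108.]
[264.4600677 175.3605165]
```

View pics/d4.png

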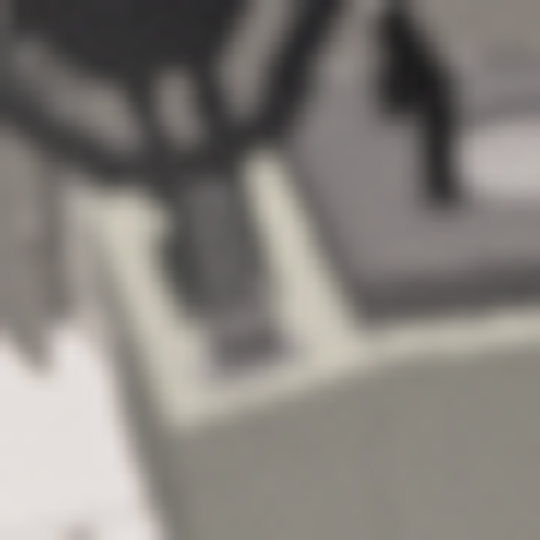

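The fingertips end at about the TCP, shorter than the nominal 22 mm. The cap lies roughly 5 mm further on, slightly to the tool's +y. I'll keep stepping until contact.

>>> step_arm(delta_pos=[[0.04,0.04,0],[0,0,0]], twist=[[0,0,0],[0,0,0]])

```text
time: 6.85
position: [0.4417, 0.2142, 0.1361]
ee_rot: [1.427, 0.946, -1.206]
force: [0.1, 0.1, 0.8]
opening: 0.0002
```

>>> step_arm(delta_pos=[[0.04,0,0],[0,0,0]], twist=[[0,0,0],[0,0,0]])

```text
time: 7.05
position: [0.4422, 0.2141, 0.134]
ee_rot: [1.427, 0.946, -1.206]
force: [-0.6, -0.1, -0.3]
opening: -0.0
```

>>> step_arm(delta_pos=[[0.04,0,0],[0,0,0]], twist=[[0,0,0],[0,0,0]])

```text
time: 7.25
position: [0.4426, 0.214, 0.1318]
ee_rot: [1.427, 0.946, -1.207]
force: [-0.4, -0.0, -0.1]
opening: -0.0
```

>>> step_arm(delta_pos=[[0.04,0,0],[0,0,0]], twist=[[0,0,0],[0,0,0]])

```text
time: 7.45
position: [0.4429, 0.2139, 0.1297]
ee_rot: [1.427, 0.946, -1.207]
force: [-0.0, 0.3, 0.5]
opening: 0.0004
```

>>> step_arm(delta_pos=[[0.04,0,0],[0,0,0]], twist=[[0,0,0],[0,0,0]])

```text
time: 7.65
position: [0.4436, 0.2139, 0.1277]
ee_rot: [1.427, 0.946, -1.206]
force: [0.2, -0.4, -0.1]
opening: 0.0003
```

Run:
```python
from h import *
from cell import r
f=r.grab_frame("scene");P=cloud(f);st=r.get_state();A=Ro.from_rotvec(st["ee_rot"]);print(st)
Q=A.inv().apply((P-st["position"]).reshape(-1,3)).reshape(P.shape)*1e3
for v in range(166,188,1): print(v,[tuple(Q[v,u].round().astype(int).tolist()) if P[v,u,0]==P[v,u,0] else 0 for u in range(258,274,2)])
cv2.imwrite("pics/d5.png",cv2.resize(f["color"][150:195,245:290],None,fx=12,fy=12,interpolation=cv2.INTER_CUBIC))
```

```text
{'time': 7.7, 'qpos': array([ 0.29063386,  0.1643642 ,  1.94371662, -0.12176362,  0.85798392,
        0.56136748]), 'qvel': array([-3.19044748e-06, -2.17313227e-03, -6.30159841e-05, -1.27619014e-03,
        5.18014182e-03, -1.38503652e-03]), 'joint_efforts': array([-1.01198078e-02, -3.51348567e+01, -2.52462959e+01, -4.67240391e-01,
       -1.02743089e+00,  1.28099153e-03]), 'position': array([0.44349423, 0.21389694, 0.12773972]), 'ee_rot': array([ 1.42712056,  0.94593128, -1.20636342]), 'force': array([ 0.45504728,  0.54554782, -0.07622261]), 'moment': array([ 0.03626521,  0.11262252, -0.05120823]), 'opening': -0.00033929420333982194}
166 [(-56, -15, 7), (-56, -8, 14), (-53, -1, 12), (-50, 6, 9), (-46, 13, 5), (8, 28, -130), (-8, 32, -80), (-18, 38, -49)]
167 [(-51, -16, 3), (-53, -9, 15), (-49, -2, 11), (-44, 5, 3), (-43, 12, 7), (7, 26, -117), (-5, 31, -78), (-19, 36, -37)]
168 [(6, -12, -136), (-46, -10, 7), (-44, -3, 8), (-42, 4, 9), (-41, 10, 12), (7, 24, -105), (9, 31, -104), (-16, 34, -33)]
169 [(7, -14, -127), (-38, -11, -6), (-38, -4, 2), (-38, 3, 8), (-36, 10, 8), (8, 22, -
[... 1425 characters left out ...]
, -32, 1), (6, -26, 7), (6, -19, 14), (6, -12, 19), (9, -5, 18), (9, 2, 23), (11, 9, 24), (13, 15, 26)]
183 [(9, -34, 2), (7, -27, 15), (7, -20, 19), (6, -13, 29), (7, -7, 30), (13, 1, 23), (12, 7, 30), (15, 14, 30)]
184 [(30, -34, -36), (6, -28, 25), (9, -21, 24), (11, -14, 25), (11, -8, 30), (13, -1, 31), (17, 6, 29), (19, 13, 29)]
185 [(38, -35, -46), (11, -29, 22), (12, -22, 25), (14, -16, 26), (16, -9, 29), (19, -2, 25), (20, 5, 29), (23, 12, 29)]
186 [(43, -36, -48), (13, -30, 26), (17, -23, 23), (20, -17, 22), (20, -10, 27), (21, -3, 32), (26, 4, 25), (28, 11, 25)]
187 [(49, -37, -53), (16, -32, 28), (19, -25, 26), (20, -18, 30), (25, -11, 25), (29, -4, 22), (30, 3, 25), (31, 10, 28)]
```

View pics/d5.png

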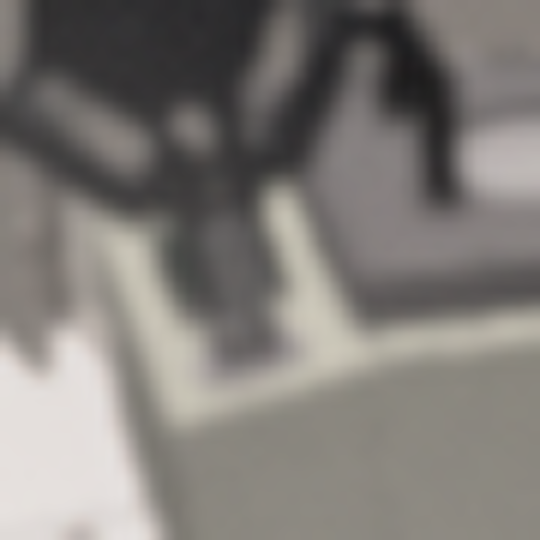

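>>> step_arm(delta_pos=[[0.04,0,0],[0,0,0]], twist=[[0,0,0],[0,0,0]])

```text
time: 7.9
position: [0.4439, 0.2138, 0.126]
ee_rot: [1.427, 0.946, -1.206]
force: [-0.1, 0.2, 0.4]
opening: 0.0002
```

>>> step_arm(delta_pos=[[0.04,0,0],[0,0,0]], twist=[[0,0,0],[0,0,0]])

```text
time: 8.1
position: [0.4444, 0.2138, 0.1241]
ee_rot: [1.428, 0.946, -1.206]
force: [-1.5, 0.1, 3.4]
opening: 0.0
```

>>> step_arm(delta_pos=[[0.04,0,0],[0,0,0]], twist=[[0,0,0],[0,0,0]])

```text
time: 8.3
position: [0.4448, 0.2137, 0.1223]
ee_rot: [1.428, 0.946, -1.206]
force: [-1.6, -0.3, 4.8]
opening: 0.0006
```

Contact at TCP z≈0.125, with the force along the button's axis. I'll press on to the bottom.

>>> step_arm(delta_pos=[[0.04,0,0],[0,0,0]], twist=[[0,0,0],[0,0,0]])

```text
time: 8.5
position: [0.4449, 0.2137, 0.1221]
ee_rot: [1.428, 0.945, -1.205]
force: [-3.0, -0.7, 3.6]
opening: 0.0001
```

>>> step_arm(delta_pos=[[0.04,0,0],[0,0,0]], twist=[[0,0,0],[0,0,0]])

```text
time: 8.7
position: [0.4449, 0.2137, 0.1222]
ee_rot: [1.428, 0.945, -1.204]
force: [-3.4, 0.1, 4.6]
opening: 0.0
```

>>> step_arm(delta_pos=[[0.1,0,0],[0,0,0]], twist=[[0,0,0],[0,0,0]])

```text
time: 8.9
position: [0.4451, 0.2138, 0.1227]
ee_rot: [1.429, 0.943, -1.202]
force: [-3.4, -1.3, 3.0]
opening: 0.0002
```

>>> step_arm(delta_pos=[[0.1,0,0]], twist=[[0,0,0]])

```text
time: 9.0
position: [0.4462, 0.2139, 0.1212]
ee_rot: [1.43, 0.942, -1.2]
force: [-30.5, -2.7, 67.3]
opening: 0.0001
```

Run:
```python
from h import *
from cell import r
f=r.grab_frame("top");P=cloud(f);st=r.get_state();print(st["position"],st["force"])
B=C.inv().apply((P-O).reshape(-1,3)).reshape(P.shape)*1e3
m=(abs(B[...,0]+50)<12)&(abs(B[...,1]-20)<90)&(B[...,2]<170);print("lid front z",np.median(B[m][:,2]),m.sum())
for n in("scene","top"):
  f=r.grab_frame(n);d=cv2.absdiff(f["color"],load(n+"0")["color"])
f=r.grab_frame("scene");cv2.imwrite("pics/d6.png",cv2.resize(f["color"][140:200,245:325],None,fx=9,fy=9,interpolation=cv2.INTER_CUBIC))
```

```text
[0.44595045 0.2139406  0.12149484] [-20.01252665  -2.75541444  38.53352514]
lid front z 161.7612925200886 253
```

View pics/d6.png

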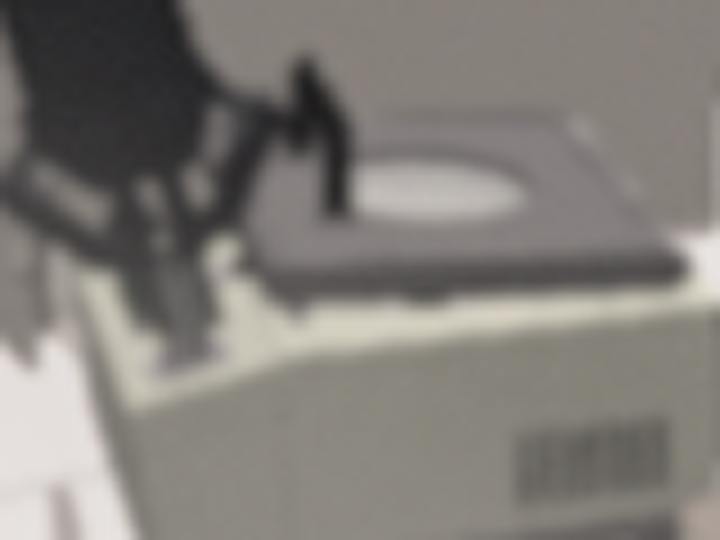

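The lid has popped ajar (front edge raised, measured top height ≈162 mm). At bottoming the fingers saw a brief force peak. From the contact, the tips lie about 3 mm behind the reported TCP. Retracting now.

>>> step_arm(delta_pos=[[-0.3,0,0],[-0.6,0,0],[-0.8,0,0],[-0.8,0,0],[-0.6,0,0],[0,0,0]], twist=[[0,0,0],[0,0,0],[0,0,0],[0,0,0],[0,0,0],[0,0,0]])

```text
time: 9.8
position: [0.4129, 0.2198, 0.2791]
ee_rot: [1.431, 0.942, -1.199]
force: [0.9, 0.4, -0.5]
opening: -0.0001
```

```bash
cat > g.py <<'E'
from h import *
from cell import r
import sys
st=r.get_state();h,th,e=[float(x) for x in sys.argv[1:4]]   # height of TCP over bar centre mm, lid rad, tilt
x=112-140*np.cos(th)+62*np.sin(th);z=128+62*np.cos(th)+140*np.sin(th)
R=orient(e,1);delta(st,W([x,0,z])-R.apply([h/1e3,0,0]),R);print(st["time"],"open",st["opening"],st["qpos"].round(2))
E
python3 g.py 60 .09 0
python3 - <<'E'
from h import *
from cell import r
f=r.grab_frame("top");P=cloud(f);np.savez("top2.npz",**f)
B=C.inv().apply((P-O).reshape(-1,3)).reshape(P.shape)*1e3
m=(abs(B[...,0]+20)<25)&(abs(B[...,1])<45)&(B[...,2]>185)&(B[...,2]<230);q=B[m]
print(m.sum(),np.median(q,0),q[:,0].min(),q[:,0].max(),q[:,1].min(),q[:,1].max())
k=(f["color"].max(2)<60)&m;q=B[k];print(k.sum(),np.median(q,0),q.min(0),q.max(0))
m=(abs(B[...,0]-20)<40)&(abs(B[...,1]+85)<10)&(B[...,2]<200);q=B[m];print(np.polyfit(q[:,0],q[:,2],1))
E
```

```text
at [0.4129 0.2198 0.2791] force [ 0.9  0.4 -0.5] to [0.5319 0.2752 0.2623] tool shift(units) [ 0.773  1.998 -1.553] twist [-0.035 -0.054 -2.391]
9.8 open -8.590953837073111e-05 [ 0.33 -0.03  1.76 -0.11  1.23  0.55]
98 [-25.57980667  -1.79212938 206.455733  ] -32.242446688634836 -17.770937906749445 -44.74729692404911 41.462274905279195
62 [-25.61447279   3.23455531 207.467091  ] [-30.98930896 -44.74729692 189.92532412] [-20.15418012  41.46227491 216.25181935]
[-7.38837081e-02  1.56761833e+02]
```

Bar found where predicted (centrifuge frame x ≈ −22 to −25 mm, z ≈ 202 mm). Moving above it with the gripper opening.

>>> step_arm(delta_pos=[[-0.4,0,0],[0,0,0],[0,0,0],[0,0.5,-0.4],[0,0.5,-0.4],[0,0.5,-0.4],[0,0.5,-0.35],[0,0,0],[0,0,0]], twist=[[0,0,-0.8],[0,0,-0.8],[0,0,-0.8],[0,0,0],[0,0,0],[0,0,0],[0,0,0],[0,0,0],[0,0,0]], hand=75)

```text
time: 10.75
position: [0.5211, 0.2758, 0.2768]
ee_rot: [1.335, 1.13, -1.384]
force: [-0.7, -0.5, 0.9]
opening: 0.0643
```

```bash
python3 g.py 30 .09 0
```

```text
at [0.5211 0.2758 0.2768] force [-0.7 -0.5  0.9] to [0.5319 0.2752 0.2323] tool shift(units) [ 0.882  0.243 -0.04 ] twist [-0.058  0.094  0.392]
10.75 open 0.06425865896706956 [0.29 0.32 1.32 0.01 1.53 0.49]
```

>>> step_arm(delta_pos=[[0.3,0.22,-0.04],[0.3,0,0],[0.3,0,0],[0,0,0]], twist=[[0,0.1,0.38],[0,0,0],[0,0,0],[0,0,0]])

```text
time: 11.15
position: [0.5278, 0.2735, 0.2264]
ee_rot: [1.351, 1.11, -1.361]
force: [0.6, -0.3, -1.1]
opening: 0.064
```

```bash
python3 g.py 10 .09 0;  python3 - <<'E'
from h import *
from cell import r
f=r.grab_frame("scene");cv2.imwrite("pics/d7.png",cv2.resize(f["color"][125:190,250:325],None,fx=9,fy=9,interpolation=cv2.INTER_CUBIC))
st=r.get_state();print((proj(f,st["position"])-[250,125])*9)
E
```

```text
at [0.5278 0.2735 0.2264] force [ 0.6 -0.3 -1.1] to [0.5319 0.2752 0.2123] tool shift(units) [ 0.28   0.075 -0.051] twist [-0.065  0.033  0.067]
11.15 open 0.0639937666373004 [0.29 0.34 1.42 0.   1.39 0.49]
[263.40213472 172.21400181]
```

View pics/d7.png

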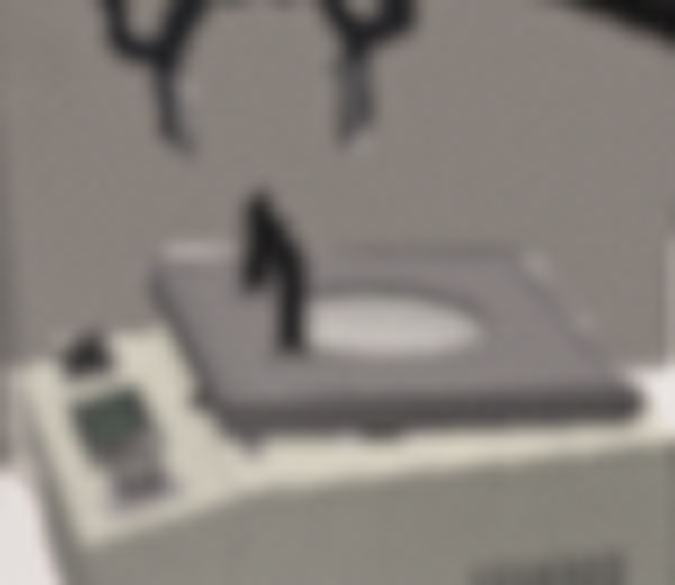

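Both fingertips, at about (185,148) and (345,145), straddle the bar at (270,225). Lowering and closing.

>>> step_arm(delta_pos=[[0.2,0.07,-0.05],[0.2,0,0],[0.2,0,0],[0.15,0,0],[0,0,0]], twist=[[0,0,0.06],[0,0,0],[0,0,0],[0,0,0],[0,0,0]])

```text
time: 11.7
position: [0.5326, 0.2755, 0.1893]
ee_rot: [1.357, 1.104, -1.353]
force: [-0.0, 0.5, -0.5]
opening: 0.0641
```

```bash
python3 g.py -16 .09 0
```

```text
at [0.5326 0.2755 0.1893] force [-0.   0.5 -0.5] to [0.5319 0.2752 0.1863] tool shift(units) [ 0.059 -0.014  0.008] twist [-0.064  0.006 -0.049]
11.7 open 0.06406272348209008 [ 0.29  0.37  1.47 -0.    1.3   0.49]
```

>>> step_arm(delta_pos=[[0.06,0,0],[0,0,0],[0,0,0],[0,0,0],[0,0,0],[0,0,0],[0,0,0],[0,0,0]], twist=[[0,0,0],[0,0,0],[0,0,0],[0,0,0],[0,0,0],[0,0,0],[0,0,0],[0,0,0]], hand=0)

```text
time: 12.5
position: [0.5311, 0.2759, 0.1864]
ee_rot: [1.355, 1.106, -1.355]
force: [-1.9, -0.2, -0.6]
opening: 0.0116
```

```bash
cat > l.py <<'E'
from h import *
from cell import r
st=r.get_state()
def off(th): return np.array([112-140*np.cos(th)+62*np.sin(th),0,128+62*np.cos(th)+140*np.sin(th)])
p=C.inv().apply(st["position"]-O)*1e3
print("cent frame TCP",p.round(1),"force",C.inv().apply(st["force"]).round(1),"open",st["opening"],"t",st["time"],"rot",Ro.from_rotvec(st["ee_rot"]).as_matrix()[:,0].round(3))
E
python3 l.py; python3 g.py -16 .09 0
```

```text
cent frame TCP [-22.7   0.5 186.4] force [-1.8 -0.5 -0.6] open 0.01158262286892593 t 12.5 rot [ 0.001 -0.001 -1.   ]
at [0.5311 0.2759 0.1864] force [-1.9 -0.2 -0.6] to [0.5319 0.2752 0.1863] tool shift(units) [0.002 0.017 0.01 ] twist [-0.061  0.008 -0.014]
12.5 open 0.01158262286892593 [ 0.29  0.37  1.47 -0.    1.29  0.49]
```

Run:
```python
import numpy as np
th=np.linspace(.09,.873,17)
x=112-140*np.cos(th)+62*np.sin(th);z=128+62*np.cos(th)+140*np.sin(th)
for a,b,c in zip(th[1:],-np.diff(z)/50,np.diff(x)/50): print(round(a,3),b.round(3),c.round(3))
```

```text
0.139 -0.129 0.076
0.188 -0.125 0.082
0.237 -0.121 0.088
0.286 -0.117 0.094
0.335 -0.112 0.1
0.384 -0.107 0.105
0.433 -0.102 0.11
0.482 -0.096 0.115
0.53 -0.09 0.119
0.579 -0.084 0.124
0.628 -0.078 0.128
0.677 -0.072 0.131
0.726 -0.065 0.135
0.775 -0.059 0.138
0.824 -0.052 0.141
0.873 -0.045 0.143
```

>>> step_arm(delta_pos=[[-0.13,0.07,0],[-0.13,0.07,0],[-0.13,0.08,0],[-0.12,0.09,0],[0,0,0]], twist=[[0,0,0],[0,0,0],[0,0,0],[0,0,0],[0,0,0]])

```text
time: 13.0
position: [0.5465, 0.2727, 0.2108]
ee_rot: [1.352, 1.11, -1.36]
force: [0.2, 0.2, -5.9]
opening: 0.0113
```

```bash
python3 l.py
cat > lid.py <<'E'
from h import *
from cell import r
f=r.grab_frame("top");P=cloud(f)
B=C.inv().apply((P-O).reshape(-1,3)).reshape(P.shape)*1e3
f2=r.grab_frame("scene");P2=cloud(f2);B2=C.inv().apply((P2-O).reshape(-1,3)).reshape(P.shape)*1e3
for nm,b in(("top",B),("scene",B2)):
    for s in(-85,85):
        m=(abs(b[...,1]-s)<14)&(b[...,0]>-70)&(b[...,0]<95)&(b[...,2]>140)&(b[...,2]<300);q=b[m]
        if len(q)<20: print(nm,s,"few");continue
        k=np.ones(len(q),bool)
        for _ in range(6):
            c=np.polyfit(q[k,0],q[k,2],1);k=abs(q[:,2]-np.polyval(c,q[:,0]))<12
        print(nm,s,k.sum(),len(q),"angle",np.arctan(-c[0]).round(3),"z@hinge",np.polyval(c,112).round(1))
E
python3 lid.py
```

```text
cent frame TCP [ -7.    0.4 210.8] force [ 0.2  0.2 -5.9] open 0.011277719661940449 t 13.0 rot [-0.005 -0.001 -1.   ]
top -85 312 312 angle 0.264 z@hinge 148.5
top 85 118 119 angle 0.191 z@hinge 160.1
scene -85 181 207 angle 0.254 z@hinge 148.3
scene 85 61 65 angle 0.258 z@hinge 152.5
```

The lid is following the grip: measured about 0.26 rad, 0.28 predicted. Continuing along the arc.

>>> step_arm(delta_pos=[[-0.11,0.1,0],[-0.11,0.105,0],[-0.1,0.11,0],[-0.095,0.115,0],[-0.09,0.12,0],[-0.085,0.125,0],[0,0,0]], twist=[[0,0,0],[0,0,0],[0,0,0],[0,0,0],[0,0,0],[0,0,0],[0,0,0]])

```text
time: 13.8
position: [0.5783, 0.2663, 0.2423]
ee_rot: [1.347, 1.116, -1.365]
force: [-1.4, 0.7, -4.9]
opening: 0.0116
```

```bash
python3 l.py; python3 lid.py
```

```text
cent frame TCP [2.540e+01 2.000e-01 2.423e+02] force [-1.6  0.4 -4.9] open 0.011595340350752437 t 13.8 rot [-0.012 -0.001 -1.   ]
top -85 257 259 angle 0.544 z@hinge 151.0
top 85 144 152 angle 0.535 z@hinge 153.7
scene -85 140 170 angle 0.528 z@hinge 151.7
scene 85 44 50 angle 0.541 z@hinge 156.4
```

>>> step_arm(delta_pos=[[-0.075,0.13,0],[-0.07,0.135,0],[-0.06,0.14,0],[-0.055,0.14,0],[-0.05,0.145,0],[-0.04,0.15,0],[0,0,0],[0,0,0]], twist=[[0,0,0.03],[0,0,0.03],[0,0,0.03],[0,0,0.03],[0,0,0],[0,0,0],[0,0,0],[0,0,0]])

```text
time: 14.7
position: [0.6137, 0.259, 0.2621]
ee_rot: [1.344, 1.116, -1.364]
force: [-3.0, 0.4, -2.9]
opening: 0.0115
```

```bash
python3 l.py; python3 lid.py
python3 - <<'E'
from h import *
from cell import r
f=r.grab_frame("scene");g=r.grab_frame("top")
a=cv2.resize(f["color"][105:215,230:340],None,fx=4,fy=4,interpolation=cv2.INTER_CUBIC)
b=cv2.resize(g["color"][140:240,175:265],None,fx=3.9,fy=4.4,interpolation=cv2.INTER_CUBIC)
cv2.imwrite("pics/e.png",np.hstack([a,b]))
E
```

```text
cent frame TCP [ 6.160e+01 -1.000e-01  2.621e+02] force [-3.  -0.2 -2.9] open 0.011525417802383963 t 14.7 rot [-0.012 -0.003 -1.   ]
top -85 166 183 angle 0.815 z@hinge 155.2
top 85 149 161 angle 0.785 z@hinge 160.9
scene -85 111 148 angle 0.769 z@hinge 157.5
scene 85 17 25 angle 0.784 z@hinge 165.8
```

View pics/e.png

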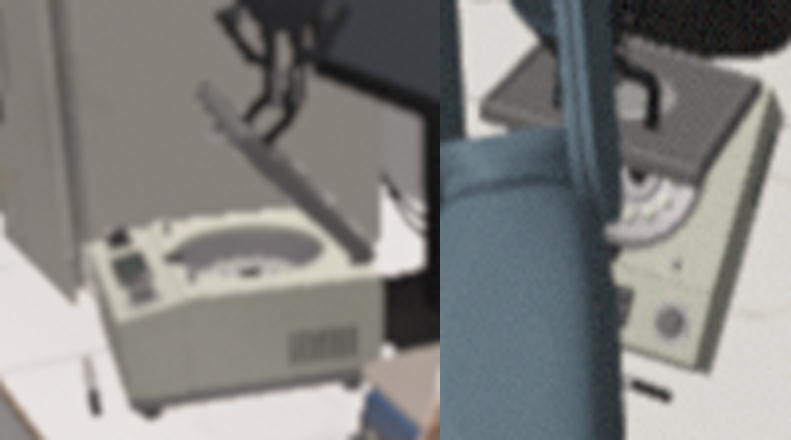

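The lid is up and gripped: scene shows it from (365,258) to its front edge at (205,90), and the top view has the front-right lid corner at (690,172). Marker, console and button look undisturbed. I'll check the angle by projecting lid corners.

Run:
```python
from h import *
t=load("top0");s=load("scene0")
for th in(.75,.8,.85,.9):
    o=[]
    for dz in(0,20):
        for y in(-104,104):
            x=112-181*np.cos(th)+dz*np.sin(th);z=128+181*np.sin(th)+dz*np.cos(th)
            X=W([x,y,z]);a=(proj(t,X)-[175,140])*[3.9,4.4]+[440,0];b=(proj(s,X)-[230,105])*4;o+=[(dz,y),a.round().tolist(),b.round().tolist()]
    print(th,o)
```

```text
0.75 [(0, -104), [699.0, 205.0], [222.0, 162.0], (0, 104), [476.0, 135.0], [180.0, 104.0], (20, -104), [701.0, 184.0], [236.0, 144.0], (20, 104), [476.0, 114.0], [192.0, 89.0]]
0.8 [(0, -104), [700.0, 195.0], [229.0, 154.0], (0, 104), [476.0, 126.0], [186.0, 97.0], (20, -104), [702.0, 174.0], [244.0, 137.0], (20, 104), [477.0, 104.0], [199.0, 82.0]]
0.85 [(0, -104), [701.0, 186.0], [236.0, 147.0], (0, 104), [476.0, 116.0], [192.0, 91.0], (20, -104), [704.0, 163.0], [251.0, 131.0], (20, 104), [478.0, 93.0], [206.0, 77.0]]
0.9 [(0, -104), [702.0, 175.0], [243.0, 140.0], (0, 104), [477.0, 105.0], [198.0, 85.0], (20, -104), [705.0, 152.0], [259.0, 124.0], (20, 104), [479.0, 82.0], [213.0, 71.0]]
```

Corners and depth put the lid at about 0.80–0.83 rad. One more nudge of about 0.05 rad.

>>> step_arm(delta_pos=[[-0.02,0.09,0],[-0.02,0.09,0],[0,0,0],[0,0,0]], twist=[[0,0,0],[0,0,0],[0,0,0],[0,0,0]])

```text
time: 15.3
position: [0.6197, 0.2578, 0.2641]
ee_rot: [1.34, 1.121, -1.368]
force: [-4.4, 0.9, -0.8]
opening: 0.0114
```

```bash
python3 l.py; python3 lid.py
python3 - <<'E'
from h import *
from cell import r
# front-face/top-edge pixels: compare grey lid mask edge in top image along the line through the right half
g=r.grab_frame("top")["color"]
for u in(230,234): print(u,g[165:186,u].mean(1).round().astype(int).tolist())
t=load("top0")
for th in(.8,.85,.9):
    q=[]
    for dz in(20,0):
        x=112-181*np.cos(th)+dz*np.sin(th);z=128+181*np.sin(th)+dz*np.cos(th)
        a=proj(t,W([x,-104,z]));b=proj(t,W([x,104,z]));q+=[[(b+(a-b)*(u-b[0])/(a[0]-b[0]))[1].round(1).item() for u in(230,234)]]
    print(th,"top edge, bottom edge rows",q)
E
```

```text
cent frame TCP [ 6.770e+01 -1.000e-01  2.641e+02] force [-4.5  0.  -0.8] open 0.01144926129519955 t 15.3 rot [-0.019 -0.003 -1.   ]
top -85 153 169 angle 0.849 z@hinge 157.4
top 85 142 151 angle 0.834 z@hinge 161.0
scene -85 109 157 angle 0.858 z@hinge 149.0
scene 85 17 25 angle 0.832 z@hinge 166.4
230 [35, 38, 58, 80, 92, 96, 100, 107, 113, 107, 97, 92, 107, 140, 159, 163, 155, 145, 159, 187, 199]
234 [100, 100, 99, 98, 100, 98, 99, 98, 105, 112, 108, 99, 90, 109, 155, 202, 203, 186, 193, 191, 174]
0.8 top edge, bottom edge rows [[176.1, 177.2], [181.2, 182.3]]
0.85 top edge, bottom edge rows [[173.6, 174.7], [178.9, 180.0]]
0.9 top edge, bottom edge rows [[171.0, 172.1], [176.5, 177.6]]
```

All three checks agree on about 0.86 rad (49°): TCP arc 0.866, image edges 0.86–0.88, depth 0.83–0.86. I'll confirm it stays steady, then hand in.

>>> step_arm(delta_pos=[[0,0,0],[0,0,0],[0,0,0],[0,0,0],[0,0,0]], twist=[[0,0,0],[0,0,0],[0,0,0],[0,0,0],[0,0,0]])

```text
time: 15.95
position: [0.6192, 0.2579, 0.2639]
ee_rot: [1.339, 1.121, -1.368]
force: [-4.1, 1.5, -1.2]
opening: 0.0113
```

```bash
python3 l.py
python3 - <<'E'
from h import *
from cell import r
a=load("scene0")["color"];b=r.grab_frame("scene")["color"]
d=cv2.absdiff(a,b).max(2);d=cv2.medianBlur(d,5)
print("changed px, object area",(d[200:,260:]>40).sum(),"marker",(d[185:212,245:262]>40).sum())
r.hand_in()
E
```

```text
cent frame TCP [ 6.720e+01 -1.000e-01  2.639e+02] force [-4.4  0.7 -1.2] open 0.011281232835245155 t 15.95 rot [-0.019 -0.003 -1.   ]
changed px, object area 0 marker 0
the job is handed in; nothing more can be done
```

I pressed the release button to its stop and let it come up, and the lid popped ajar. I then gripped the handle bar and raised the lid to about 49–50°. I handed in at about 16 s with the grip still holding it there.

**Last checks:**
- **Lid angle:** three estimates put it within the allowed 0.79–0.96 rad. The handle arc gave 0.866 rad, the lid edges in the top view 0.86–0.88, and the depth fits slightly lower at 0.83–0.86.
- **Holding:** the tool moved only about 0.5 mm over the final half second.
- **Other things on the bench:** the scene camera showed no changed pixels in the area of the bench items or around the marker.

**What disagreed:**
- **Fingertip reach:** the fingertips met the button about 25 mm later than their stated reach implies. I used the measured contact point instead.
- **Press force:** the wrist force briefly read about 74 N when the button hit its stop, with only the fingertips touching. That is under the 120 N wrist limit. It is over 40 N, which I took to apply only to the arm and gripper body.
- **Grip opening:** the gripper reads 11.4 mm on the 14 mm bar, so it may be holding slightly off the bar's centre, but it held throughout the lift.

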